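# Drive a frame pin home with the spring pin driver

## Robot

A 7-joint arm with a two-finger parallel gripper is mounted at the origin on the work surface. World frame = base frame: x ahead of the robot, y to its left, z up, the work surface at z = 0. Lengths are in m, angles in rad, forces in N, time in s.
With the tool pointing down it reaches from about 0.425 to 1.025 m from the base axis. Payload 9.4 kg.
Tool frame: the origin (TCP) lies on the mounting face of the last link; the fingertips stand 173 mm ahead of it and the grasp point (between the pads) lies 155 mm ahead of it; z points along the fingers, y is the line along which they close (so a half turn about z gives the same grasp; the last joint's range is limited). The gripper opens to 85 mm and grips with 20 to 120 N. Pads are 22 mm wide; open, the fingers measure 114 mm over their backs; the gripper's body (76 mm by 85 mm) begins 54 mm behind the grasp point. The pads swing forward as they close: fully open they stand 13 mm farther back than shut.
Start: joints at [1.027, 0.599, -0.003, 1.599, 0.002, 0.943, -0.08], TCP at [0.326, -0.647, 0.405] pointing down, gripper open.
Joint ranges: [-2.57, 2.57], [-0.35, 1.97], [-1.29, 1.29], [0.11, 2.56], [-1.05, 4.19], [0.11, 1.86], [-2.63, 2.63]. Speed limits (rad/s): [2.22, 2.22, 3.01, 3.01, 3.14, 3.14, 3.14].

## Interface

Orientations are given as a 3x3 rotation matrix whose columns are the frame's x, y, z axes.
In Python, from station import r gives the robot as it stands. The module is installed in compiled form; this text tells all that it offers.
- The arm moves only by the shell command python3 -m handwheel 'ROWS'. ROWS is a JSON list of rows, 1 to 10 of them, each of 5 numbers: dx, dy, dz in m, then a turn about the tool's z in rad, then the finger opening in m; each row is the pose to reach, as a shift and turn from the pose commanded when the command began, along the tool's axes at that moment; what a row does not reach only later rows make up. A row lasts 1/12 s, in which the tool goes at most 0.0417 m and 0.125 rad, less where a joint would pass 70% of its speed; a pose out of reach is approached as far as the arm can. The fingers move at their own pace and stop on an object; the grip force is fixed at half the most. Time passes only in rows, so rows that do not move let the fingers close. It prints the time, the measured TCP pose, the force, the opening and the grip force at its end.
- r.sense(): the state, without advancing time (a new reading comes with each control period).
- r.camera(name): name is "scene" or "top" or "wrist"; returns a dict with "frame" (400x640x3 uint8, red, green, blue), "z_map" (400x640 float32, m along the optical axis (not along the pixel's ray), 0 where there is no reading), "mtx" (3x3 intrinsics, pixels), "R" (3x3) and "t" (3): a world point X has camera coordinates R X + t; the wrist camera has in their place "T_tool_cam" (4x4, takes a point from camera to tool coordinates, whose origin is the TCP and whose axes are the flange's). Camera axes: x right, y down, z forward; pixel columns grow to the right and rows downward; lengths in m; the calibration is good to about 2 mm. A picture is of the moment at which its call begins: read the wrist's pose just before it.
- r.close_job(): hands the job in; it is judged then, once.
Trained networks look in a picture, given as the dict that the camera call returned (one of the last four; its "shot" number tells which), for a name from the list of things; names that differ only in an ending like _2 or _b are one class to them, and where a whole thing is asked for, a point or a joint stands for the part that bears it (a point fixed in the world has none). Each returns a list of dicts, best first, with "p" (0 to 1); they miss things now and then, are a little off and sometimes report something else, mostly with a low value. They report only what shows in the picture. A call takes as long as a camera call.
- r.find_in(picture, target): "box" ([left, top, right, bottom] in pixels, round what is visible of it).
- r.silhouettes(picture, target): "region" (400x640 bool, what is visible of it) and "box" ([left, top, right, bottom] in pixels, round what is visible of it).
The state is a dict: "time": time; "joints": joint angles; "qd": joint speeds; "tau": joint torques, N m; "position": TCP position; "eef_rot": TCP orientation; "force": force on the tool from outside, world axes, zero at the start; "ft_torque": the same for the moment, N m; "finger_gap": finger opening in m; "grasp_force": force on a finger pad.
Only numpy, scipy, OpenCV 4.12 (cv2) and the standard library are available. Lean on these libraries where they do the work, as an engineer would, in place of code of your own. Each camera call takes 0.05 s, during which the arm holds its last target. There are 200 camera calls.

## Task

Use the spring pin driver to drive the brass pin flush into the edge of the clamped picture frame: draw the striker's upright handle post back until the sear catches and holds it by itself, let go of it, then press the trip pad down so that the striker fires and knocks the pin home. Draw the post slowly and by feel, with the closed fingers hooked in front of it rather than pinching it: the fingers must never load it with more than 25 N, any squeeze included, and a stiff rubber bumper sits just behind the catch, so stop there. Leave the brassware and the screwdriver standing around the driver undisturbed.

Things in the scene. Friction and masses are not known exactly. Their poses are not given: they have to be found in the camera images.
- driver: Pin driver, a fixed jig on a grey bed 400 x 130 x 15 mm; origin under the bed's centre on the table; x runs along the steel striker bar (18 mm round, level, centred 40 mm up on y = 0) towards the picture frame, z up. The bar slides in two dark guides 50 mm wide, 63 mm high, at x 0 to 25 and -185 to -160 mm. It is drawn towards -x.
- draw (a joint): Draw in m, grows as the post goes to the driver's -x; 0 = nose level with the frame's edge; starts leaning on the pin, 0.0045 to 0.0055. Spring: 5 N at 0, plus 0.16 N per mm. The sear catches somewhere from 0.036 to 0.060, unknown beforehand; lifting its tooth just before adds a few N. About 2 mm behind the catch a rubber bumper adds 7 N per mm. Once caught it eases forward to the catch and stays.
- frame_edge (a point): Where the pin enters the frame: middle of the frame's edge, 40 mm up, x = 40 mm of the driver. The wooden frame, 150 x 200 x 20 mm, lies flat on the driver from here towards +x, its top 50 mm up; its two side clamps reach 56 mm up.
- striker: The striker: the steel bar with its handle post; origin at the nose, the bar's +x end, on its axis 40 mm up, axes as the driver's. The post stands upright 75 mm behind the nose: a steel rod 14 mm thick with a black ball of 21 mm on top. The rod is free from 55 to 107 mm above the table, the ball's top is at 128.5 mm. At zero draw it stands at x = -35 mm of the driver.
- handle (a point): Point on the post's axis 95 mm above the table, 12 mm below the ball; moves with the striker.
- trip (a point): Fixed point of the driver (x -54, y -97 mm, 68 mm up): top of the trip pad at rest. The pad, flat end of the steel sear rocker, is 50 mm along x, 26 mm along y; its middle is within 12 mm of here along x. Pressed down 16 to 20 mm with 3 to 6 N it lifts the sear and fires (hard stop at 21 mm); it springs back. Rocker and dark carrier: on the bar's -y side, under 80 mm high.
- pin (a joint): How far the brass pin (9 mm head) has gone into the frame's edge, in m; 0 is 5.5 mm proud, 0.0055 is flush; it starts at 0 to 0.001 and sticks with 36 N, so only the blow of the striker moves it.
- bowl: Brass bowl, 90 mm across, 42 mm high, loose, beside the driver; origin under its centre.
- candlestick: Brass candlestick, 68 mm foot, 85 mm high, loose, beside the driver; origin under its centre.
- urn: Small lidded brass urn, 72 mm across, 74 mm high, loose, beside the driver; origin under its centre.
- screwdriver: Screwdriver lying loose beside the driver; origin under its middle, x along it towards the tip.
- goblet: Brass cup, 66 mm across, 75 mm high, loose, at the side of the table; origin under its centre.
- bookend: Brass figure bookend on a 70 x 60 mm foot, 122 mm high, loose, at the side of the table; origin under its centre.

How it is judged:
On the way, in this order (a step that is already met when the one before it is completed fails the run):
1. the striker is drawn back and held by the sear alone, the fingers off it (value of joint draw above 0.032 m and contact force between the fingers and striker below 0.1 N), for 0.3 s.
2. the striker has fired and knocked the pin flush (value of joint pin above 0.0037 m and value of joint draw below 0.003 m), for 0.2 s.
At the end, for the whole second after the job is handed in: The pin is flush in the frame's edge (within 1.8 mm), the striker is forward against it (draw under 3 mm), and the loose things about are at rest (all of step 2 and linear speed of each of bowl, candlestick, urn, screwdriver, goblet, bookend below 0.02 m/s); the robot touches nothing.
It fails at once if more than 26 N on the handle post (contact force between the fingers and striker above 26 N).
It fails at once if a bystander moved by more than 30 mm (distance of any of bowl, candlestick, urn, screwdriver, goblet, bookend from where it was at the start of the episode above 0.03 m).
It also fails if it takes over 56 s, if anything falls off the work surface, if the arm or the gripper's body presses on something with over 40 N, if the wrist force passes 120 N, or if a joint passes its speed limit or range.

## Working session

There is one attempt and no reset: what is moved stays moved. The work goes in short steps, Python scripts to look and compute and a shell command to move; the robot and the scene stay as the last step left them, time stands still between calls to the robot, and variables do not carry over. Pictures are saved under pics/ and viewed, at most 10 in all, crops included, and the job is handed in when it is done.

```bash
mkdir -p pics; python3 - <<'E'
from station import r
import cv2,numpy as np
s=r.sense();print(s['time'],s['position'],s['eef_rot'],s['finger_gap'],s['force'])
for n in['top','scene']:
    p=r.camera(n);cv2.imwrite(f'pics/{n}1.png',p['frame'][:,:,::-1])
    np.savez(f'pics/{n}1.npz',**{k:v for k,v in p.items()})
    for t in['driver','striker','handle','trip','frame_edge','pin','bowl','candlestick','urn','screwdriver','goblet','bookend']:
        try:o=r.find_in(p,t)
        except Exception as e:o=[];print(t,e)
        print(n,t,[(np.round(d['box']).tolist(),round(float(d['p']),2)) for d in o[:2]])
print(r.sense()['time'])
E
```

```text
0.0 [ 0.32616965 -0.64725334  0.40378432] [[ 8.92991109e-01  4.50073479e-01 -8.61847094e-04]
 [ 4.50074279e-01 -8.92990058e-01  1.37812252e-03]
 [-1.49364488e-04 -1.61854637e-03 -9.99998679e-01]] 0.08526346023053183 [ 0.06074518 -0.24785876  0.68620734]
top driver [([221.0, 118.0, 307.0, 259.0], 0.96)]
top striker []
top handle [([266.0, 176.0, 284.0, 250.0], 0.9)]
top trip [([225.0, 118.0, 307.0, 259.0], 0.92)]
top frame_edge [([222.0, 119.0, 307.0, 257.0], 0.89)]
top pin []
top bowl [([188.0, 182.0, 220.0, 214.0], 0.65)]
top candlestick [([319.0, 153.0, 344.0, 177.0], 0.6)]
top urn [([208.0, 230.0, 231.0, 258.0], 0.59)]
top screwdriver []
top goblet [([129.0, 263.0, 162.0, 283.0], 0.63)]
top bookend [([456.0, 204.0, 482.0, 228.0], 0.89)]
scene driver [([324.0, 182.0, 411.0, 268.0], 0.87)]
scene striker [([346.0, 194.0, 364.0, 222.0], 0.67), ([324.0, 181.0, 408.0, 271.0], 0.27)]
scene handle [([347.0, 191.0, 363.0, 223.0], 0.79)]
scene trip []
scene frame_edge [([328.0, 179.0, 411.0, 271.0], 0.75), ([420.0, 156.0, 434.0, 174.0], 0.64)]
scene pin []
scene bowl [([397.0, 197.0, 419.0, 215.0], 0.53)]
scene candlestick [([306.0, 224.0, 322.0, 254.0], 0.64), ([345.0, 191.0, 362.0, 223.0], 0.32)]
scene urn [([376.0, 176.0, 392.0, 193.0], 0.58)]
scene screwdriver [([286.0, 201.0, 297.0, 221.0], 0.47)]
scene goblet [([416.0, 154.0, 433.0, 171.0], 0.81)]
scene bookend [([190.0, 201.0, 210.0, 234.0], 0.72)]
1.3
```

```bash
cat > h.py <<'E'
import numpy as np
def cloud(p):
    z=p['z_map'];v,u=np.mgrid[:400,:640];K=p['mtx']
    c=np.stack([(u-K[0,2])/K[0,0]*z,(v-K[1,2])/K[1,1]*z,z],-1)
    return (c-p['t'])@p['R']   # R^T (c-t)
E
python3 - <<'E'
import numpy as np,cv2
from h import cloud
p=np.load('pics/top1.npz');im=cv2.imread('pics/top1.png')
cv2.imwrite('pics/c1.png',cv2.resize(im[100:300,160:360],None,fx=3,fy=3,interpolation=cv2.INTER_CUBIC))
q=np.load('pics/scene1.npz');im=cv2.imread('pics/scene1.png')
cv2.imwrite('pics/c2.png',cv2.resize(im[140:290,270:450],None,fx=4,fy=4,interpolation=cv2.INTER_CUBIC))
W=cloud(p);print(p['mtx'][0,0],W[150,270],W[250,270],W[160,150])
print(p['R'],p['t'])
cv2.imwrite('pics/h.png',cv2.resize(cv2.applyColorMap(np.clip(W[100:300,160:360,2]/0.14*255,0,255).astype(np.uint8),cv2.COLORMAP_JET),None,fx=3,fy=3,interpolation=cv2.INTER_NEAREST))
E
```

```text
478.8851043132943 [0.72243529 0.0765789  0.04111898] [0.42598579 0.0731738  0.01688998] [0.699302   0.44771174 0.0046391 ]
[[ 0.00554093 -0.99995558 -0.00762495]
 [-0.9891079  -0.00435893 -0.14712769]
 [ 0.14708792  0.00835712 -0.98908812]] [-0.06873062  0.56151514  1.36427098]
```

View pics/c1.png

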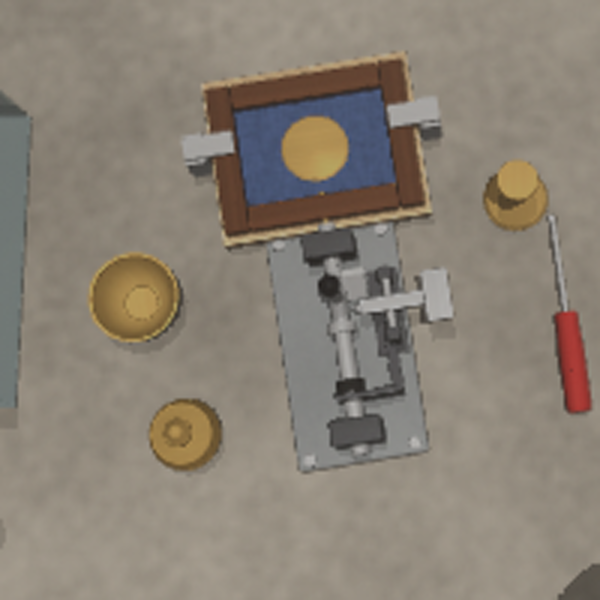

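View pics/h.png

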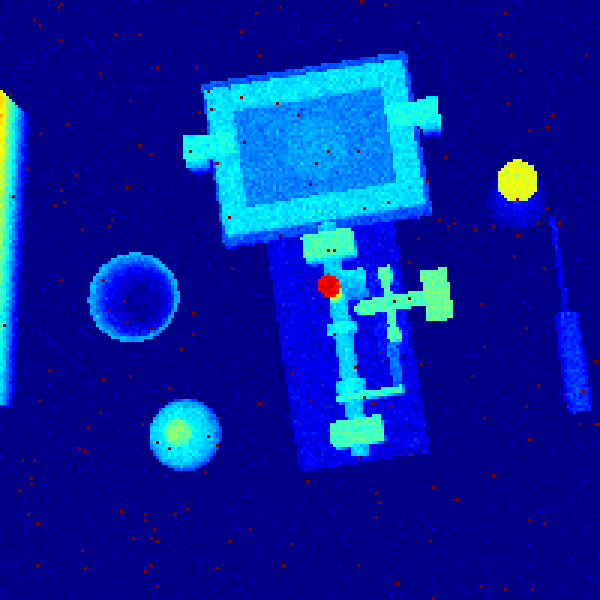

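View pics/c2.png

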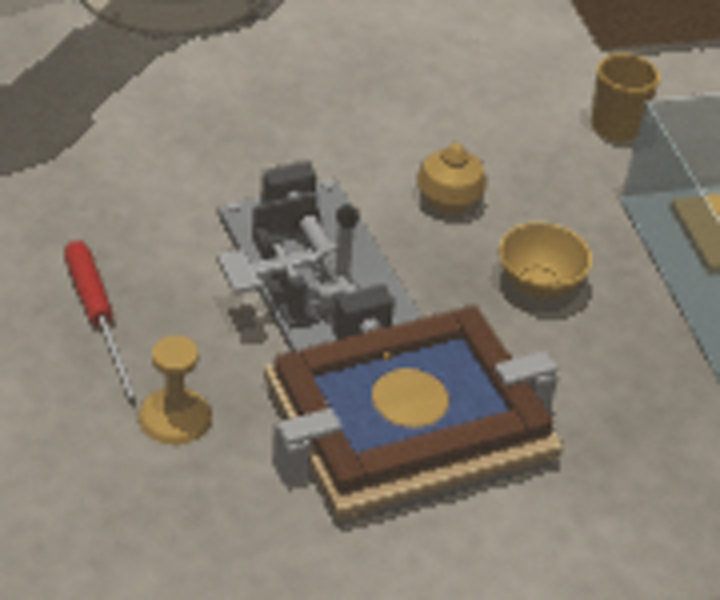

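The top view shows the frame at the upper centre (crop 205–430, 55–245). The post's ball is at crop (328,286), the guides at (328,245) and (357,431), and the trip pad at (437,295). The bowl (135,297), urn (185,434), candlestick (517,190) and screwdriver (565,330) all stand clear of the post. The scene view agrees.

```bash
python3 - <<'E'
import numpy as np,cv2
from h import cloud
p=np.load('pics/top1.npz');W=cloud(p);Z=W[...,2];print('table z',np.median(Z[270:295,240:300]))
def reg(c,zlo,zhi):  # crop coords
    a,b,c2,d=[int(v/3) for v in c];M=np.zeros(Z.shape,bool);M[100+b:100+d,160+a:160+c2]=1
    return W[M&(Z>zlo)&(Z<zhi)]
G1=reg((295,225,362,270),.056,.072);G2=reg((322,410,392,452),.056,.072);pad=reg((420,262,458,325),.055,.09);ball=reg((310,268,345,302),.105,.14)
mid=lambda P:(np.percentile(P,3,axis=0)+np.percentile(P,97,axis=0))/2
for n,P in dict(G1=G1,G2=G2,pad=pad,ball=ball).items():
    print(n,len(P),P.mean(0).round(4),np.median(P,0).round(4),cv2.minAreaRect(P[:,:2].astype(np.float32)*1000))
fr=reg((195,50,440,250),.044,.0535);print('frame',len(fr),cv2.minAreaRect(fr[:,:2].astype(np.float32)*1000))
bed=reg((262,230,435,475),.01,.024);print('bed',cv2.minAreaRect(bed[:,:2].astype(np.float32)*1000))
a,b=G1.mean(0)[:2],G2.mean(0)[:2];d=a-b;print('len',np.linalg.norm(d),'yaw',np.degrees(np.arctan2(d[1],d[0])))
yaw=np.arctan2(d[1],d[0]);R=np.array([[np.cos(yaw),-np.sin(yaw)],[np.sin(yaw),np.cos(yaw)]])
o=(a-R@[.0125,0]+b-R@[-.1725,0])/2;print('origin',o)
for n,P in dict(pad=pad,ball=ball).items():print(n,R.T@(P.mean(0)[:2]-o))
rel=(fr[:,:2]-o)@R;print('frame local',np.percentile(rel,[1,99],axis=0))
for n,bx in dict(candle=(480,155,555,230),screw=(545,210,595,415),bowl=(88,250,182,345),urn=(148,397,224,470)).items():
    P=reg(bx,.012,.2);print(n,(((P[:,:2]-o)@R).min(0)).round(3),(((P[:,:2]-o)@R).max(0)).round(3))
E
```

```text
table z -0.0009136475359651742
G1 141 [0.6248 0.076  0.0622] [0.6247 0.0757 0.0617] ((625.1672973632812, 76.13783264160156), (24.983713150024414, 49.2761116027832), 8.792879104614258)
G2 149 [0.4427 0.0447 0.0622] [0.4435 0.0454 0.0621] ((442.9854736328125, 45.04374313354492), (25.09477996826172, 49.48210906982422), 9.901459693908691)
pad 161 [ 0.5742 -0.0301  0.0665] [ 0.5736 -0.0302  0.0669] ((574.4187622070312, -29.060693740844727), (49.328895568847656, 29.012928009033203), 8.551712036132812)
ball 45 [0.5729 0.067  0.1242] [0.5725 0.0671 0.1237] ((573.3831176757812, 67.1247787475586), (19.909862518310547, 17.674840927124023), 43.62303924560547)
frame 1526 ((718.4476928710938, 87.58152770996094), (169.52743530273438, 244.96157836914062), 8.345306396484375)
bed ((534.0166625976562, 61.794158935546875), (240.2268524169922, 132.12232971191406), 9.642682075500488)
len 0.18479813052925112 yaw 9.760880609927241
origin [0.61262774 0.0739083 ]
pad [-0.05546198 -0.09595895]
ball [-4.02819356e-02 -6.79581580e-05]
frame local [[ 0.03966844 -0.11672852]
 [ 0.18908795  0.10486416]]
candle [ 0.001 -0.225] [ 0.058 -0.165]
screw [-0.186 -0.231] [ 0.012 -0.204]
bowl [-0.048  0.154] [0.039 0.243]
urn [-0.178  0.134] [-0.11   0.201]
```

```bash
python3 -m handwheel '[[0.04,-0.035,0,0.1,0],[0.08,-0.07,0,0.2,0],[0.12,-0.105,0,0.298,0],[0.15,-0.13,0,0.298,0],[0.18,-0.157,0,0.298,0],[0.21,-0.184,0,0.298,0],[0.24,-0.21,0,0.298,0],[0.27,-0.236,0,0.298,0],[0.3,-0.263,0,0.298,0],[0.3,-0.263,0,0.298,0]]'
cat > go.py <<'E'
import sys,numpy as np
from station import r
s=r.sense();R=s['eef_rot'];yaw=np.radians(9.7);c,n=np.cos(yaw),np.sin(yaw);D=np.array([[c,-n,0],[n,c,0],[0,0,1]]);o=np.array([.6126,.0739,0])
P=np.array(s['position']);F=np.array(s['force'])
print('t',round(s['time'],2),'local tcp',(D.T@(P-o)).round(4),'F local',(D.T@F).round(2),'yaw',np.degrees(np.arctan2(R[1,0],R[0,0])).round(2),'gap',round(s['finger_gap'],4))
if len(sys.argv)>3: print('tool shift',(R.T@(o+D@np.array(sys.argv[1:4],float)-P)).round(4))
E
python3 go.py 0.005 0 0.404
```

```text
time: 2.13
position: [0.4774, -0.2731, 0.4049]
eef_rot: [[0.985, 0.172, 0.001], [0.172, -0.985, 0.001], [0.001, -0.001, -1.0]]
force: [-0.4, 0.5, -0.5]
finger_gap: 0.0001
grasp_force: 0.0
t 2.13 local tcp [-0.1917 -0.3193  0.4049] F local [-0.32  0.52 -0.53] yaw 9.91 gap 0.0001
tool shift [ 0.1979 -0.3185  0.0015]
```

```bash
python3 -m handwheel '[[0.02,-0.032,0,0.003,0],[0.04,-0.064,0,0.003,0],[0.062,-0.1,0,0.003,0],[0.084,-0.135,0,0.003,0],[0.106,-0.17,0,0.003,0],[0.13,-0.208,0,0.003,0],[0.152,-0.244,0,0.003,0],[0.175,-0.281,0,0.003,0],[0.198,-0.3185,0,0.003,0],[0.198,-0.3185,0,0.003,0]]'
python3 go.py 0.008 0 0.300
```

```text
time: 2.97
position: [0.6191, 0.0778, 0.4046]
eef_rot: [[0.985, 0.173, 0.002], [0.173, -0.985, 0.004], [0.002, -0.004, -1.0]]
force: [0.4, 1.1, 1.3]
finger_gap: 0.0002
grasp_force: 0.0
t 2.97 local tcp [0.0071 0.0028 0.4046] F local [0.62 0.98 1.33] yaw 9.97 gap 0.0002
tool shift [0.0007 0.0032 0.1046]
```

```bash
python3 - <<'E'
from station import r
import cv2,numpy as np
s=r.sense();p=r.camera('wrist');cv2.imwrite('pics/w1.png',p['frame'][:,:,::-1]);np.savez('pics/w1.npz',P=s['position'],E=s['eef_rot'],**p)
print(p['T_tool_cam'],p['mtx'][0])
E
```

```text
[[ 1.34815975e-03 -9.44720125e-01 -3.27875079e-01  8.51023694e-02]
 [ 9.99998182e-01  1.71568613e-03 -8.31676228e-04  7.69084799e-04]
 [ 1.34823199e-03 -3.27873362e-01  9.44720721e-01  3.25082501e-02]
 [ 0.00000000e+00  0.00000000e+00  0.00000000e+00  1.00000000e+00]] [301.23877106   0.         319.8720142 ]
```

View pics/w1.png

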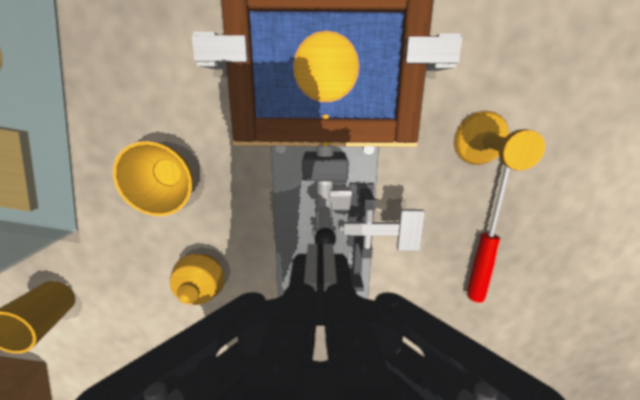

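The wrist view shows the ball at (325,236) and the trip pad at (411,230). The closed fingertips are at about (320,270), in front of the post, and their path down is clear.

```bash
python3 -m handwheel '[[0,0.0035,0.035,0.004,0],[0,0.0035,0.07,0.004,0],[0,0.0035,0.1,0.004,0],[0,0.0035,0.125,0.004,0],[0,0.0035,0.14,0.004,0],[0,0.0035,0.15,0.004,0],[0,0.0035,0.15,0.004,0],[0,0.0035,0.15,0.004,0]]'
python3 go.py -0.012 0 0.253
```

```text
time: 3.68
position: [0.6182, 0.0658, 0.2549]
eef_rot: [[0.987, 0.161, -0.0], [0.161, -0.987, -0.0], [-0.0, 0.0, -1.0]]
force: [0.8, 0.2, 0.2]
finger_gap: 0.0
grasp_force: 0.0
t 3.68 local tcp [ 0.0041 -0.0089  0.2549] F local [0.81 0.05 0.23] yaw 9.24 gap 0.0
tool shift [-0.0162 -0.0088  0.0019]
```

```bash
python3 -m handwheel '[[0,-0.004,0,-0.008,0],[0,-0.0088,0.001,-0.008,0],[-0.006,-0.0088,0.002,-0.008,0],[-0.012,-0.0088,0.002,-0.008,0],[-0.012,-0.0088,0.002,-0.008,0],[-0.012,-0.0088,0.002,-0.008,0]]'
python3 go.py -0.0185 0 0.253
```

```text
time: 4.18
position: [0.6043, 0.0728, 0.253]
eef_rot: [[0.986, 0.169, -0.0], [0.169, -0.986, -0.0], [-0.0, 0.0, -1.0]]
force: [0.4, -0.2, -0.2]
finger_gap: 0.0001
grasp_force: 0.0
t 4.18 local tcp [-0.0083  0.0003  0.253 ] F local [ 0.31 -0.27 -0.18] yaw 9.73 gap 0.0001
tool shift [-0.0102  0.0003  0.    ]
```

Aligned. Now move slowly until I feel contact.

```bash
python3 -m handwheel '[[-0.001,0,0,0,0],[-0.002,0,0,0,0],[-0.003,0,0,0,0],[-0.004,0,0,0,0],[-0.005,0,0,0,0],[-0.006,0,0,0,0],[-0.007,0,0,0,0],[-0.008,0,0,0,0],[-0.009,0,0,0,0],[-0.01,0,0,0,0]]' >/dev/null
python3 go.py
```

```text
t 5.02 local tcp [-0.0169  0.0003  0.253 ] F local [ 4.97 -1.86 -1.09] yaw 9.73 gap -0.0002
```

```bash
python3 -m handwheel '[[-0.001,0,0,0,0],[-0.002,0,0,0,0],[-0.003,0,0,0,0],[-0.004,0,0,0,0],[-0.005,0,0,0,0],[-0.006,0,0,0,0],[-0.007,0,0,0,0],[-0.008,0,0,0,0],[-0.009,0,0,0,0],[-0.01,0,0,0,0]]' >/dev/null
python3 go.py
```

```text
t 5.85 local tcp [-2.620e-02  2.000e-04  2.532e-01] F local [ 7.03 -1.19 -1.37] yaw 9.73 gap -0.0004
```

```bash
python3 -m handwheel '[[-0.0012,0,0,0,0],[-0.0024,0,0,0,0],[-0.0036,0,0,0,0],[-0.0048,0,0,0,0],[-0.006,0,0,0,0],[-0.0072,0,0,0,0],[-0.0084,0,0,0,0],[-0.0096,0,0,0,0],[-0.0108,0,0,0,0],[-0.012,0,0,0,0]]' >/dev/null
python3 go.py
python3 -m handwheel '[[-0.001,0,0,0,0],[-0.002,0,0,0,0],[-0.003,0,0,0,0],[-0.004,0,0,0,0],[-0.005,0,0,0,0],[-0.005,0,0,0,0]]' >/dev/null
python3 go.py
```

```text
t 6.68 local tcp [-3.750e-02  1.000e-04  2.536e-01] F local [10.64 -2.22 -1.07] yaw 9.71 gap 0.0002
t 7.18 local tcp [-4.180e-02  2.000e-04  2.538e-01] F local [10.75 -1.85  1.02] yaw 9.72 gap 0.0002
```

```bash
python3 -m handwheel '[[-0.001,0,0,0,0],[-0.002,0,0,0,0],[-0.003,0,0,0,0],[-0.004,0,0,0,0],[-0.005,0,0,0,0],[-0.005,0,0,0,0]]' >/dev/null
python3 go.py
```

```text
t 7.68 local tcp [-4.650e-02  1.000e-04  2.539e-01] F local [11.59 -1.23  0.17] yaw 9.72 gap -0.0
```

```bash
python3 -m handwheel '[[-0.0005,0,0,0,0],[-0.001,0,0,0,0],[-0.0015,0,0,0,0],[-0.0015,0,0,0,0]]' >/dev/null
python3 go.py
```

```text
t 8.02 local tcp [-4.820e-02  2.000e-04  2.538e-01] F local [11.99 -0.98  0.05] yaw 9.72 gap -0.0
```

```bash
python3 -m handwheel '[[-0.0005,0,0,0,0],[-0.001,0,0,0,0],[-0.0015,0,0,0,0],[-0.0015,0,0,0,0]]' >/dev/null
python3 go.py
```

```text
t 8.35 local tcp [-4.910e-02  2.000e-04  2.539e-01] F local [13.89 -1.52 -2.02] yaw 9.73 gap -0.0002
```

```bash
python3 -m handwheel '[[-0.0005,0,0,0,0],[-0.001,0,0,0,0],[-0.0015,0,0,0,0],[-0.0015,0,0,0,0]]' >/dev/null
python3 go.py
```

```text
t 8.68 local tcp [-5.050e-02  2.000e-04  2.539e-01] F local [12.8  -1.96 -0.41] yaw 9.72 gap -0.0
```

```bash
python3 -m handwheel '[[-0.0005,0,0,0,0],[-0.001,0,0,0,0],[-0.0015,0,0,0,0],[-0.0015,0,0,0,0]]' >/dev/null
python3 go.py
```

```text
t 9.02 local tcp [-5.220e-02  2.000e-04  2.539e-01] F local [13.5  -1.79 -1.25] yaw 9.73 gap -0.0003
```

```bash
python3 -m handwheel '[[-0.0005,0,0,0,0],[-0.001,0,0,0,0],[-0.0015,0,0,0,0],[-0.0015,0,0,0,0]]' >/dev/null
python3 go.py
```

```text
t 9.35 local tcp [-5.390e-02  2.000e-04  2.539e-01] F local [12.15 -2.63  0.32] yaw 9.72 gap -0.0002
```

```bash
python3 -m handwheel '[[-0.0005,0,0,0,0],[-0.001,0,0,0,0],[-0.0015,0,0,0,0],[-0.0015,0,0,0,0]]' >/dev/null
python3 go.py
```

```text
t 9.68 local tcp [-5.530e-02  2.000e-04  2.539e-01] F local [12.77 -1.49 -0.86] yaw 9.72 gap -0.0
```

```bash
python3 -m handwheel '[[-0.0005,0,0,0,0],[-0.001,0,0,0,0],[-0.0015,0,0,0,0],[-0.0015,0,0,0,0]]' >/dev/null
python3 go.py
```

```text
t 10.02 local tcp [-5.690e-02  2.000e-04  2.539e-01] F local [12.   -0.97  0.15] yaw 9.72 gap -0.0
```

```bash
python3 -m handwheel '[[-0.0005,0,0,0,0],[-0.001,0,0,0,0],[-0.0015,0,0,0,0],[-0.0015,0,0,0,0]]' >/dev/null
python3 go.py
```

```text
t 10.35 local tcp [-5.830e-02  2.000e-04  2.539e-01] F local [12.04 -1.55 -0.94] yaw 9.72 gap 0.0002
```

```bash
python3 -m handwheel '[[-0.0005,0,0,0,0],[-0.001,0,0,0,0],[-0.0015,0,0,0,0],[-0.0015,0,0,0,0]]' >/dev/null
python3 go.py
```

```text
t 10.68 local tcp [-5.990e-02  2.000e-04  2.539e-01] F local [12.34 -1.8  -0.41] yaw 9.72 gap -0.0003
```

```bash
python3 -m handwheel '[[-0.0005,0,0,0,0],[-0.001,0,0,0,0],[-0.0015,0,0,0,0],[-0.0015,0,0,0,0]]' >/dev/null
python3 go.py
```

```text
t 11.02 local tcp [-6.210e-02  2.000e-04  2.538e-01] F local [ 9.66 -1.5   1.67] yaw 9.72 gap 0.0001
```

```bash
python3 -m handwheel '[[0,0,0,0,0],[0,0,0,0,0]]' >/dev/null
python3 go.py;  python3 -m handwheel '[[0,0,0,0,0]]' >/dev/null
python3 go.py
```

```text
t 11.18 local tcp [-6.210e-02  2.000e-04  2.538e-01] F local [ 9.29 -0.96  1.81] yaw 9.72 gap -0.0
t 11.27 local tcp [-6.220e-02  2.000e-04  2.538e-01] F local [ 9.03 -1.84  1.04] yaw 9.72 gap 0.0
```

```bash
python3 -m handwheel '[[-0.0005,0,0,0,0],[-0.001,0,0,0,0],[-0.001,0,0,0,0]]' >/dev/null
python3 go.py
```

```text
t 11.52 local tcp [-6.270e-02  2.000e-04  2.538e-01] F local [10.94 -1.56 -0.36] yaw 9.72 gap 0.0002
```

```bash
python3 -m handwheel '[[0.0005,0,0,0,0],[0.001,0,0,0,0],[0.0015,0,0,0,0],[0.002,0,0,0,0],[0.0025,0,0,0,0],[0.003,0,0,0,0],[0.003,0,0,0,0]]' >/dev/null
python3 go.py
```

```text
t 12.1 local tcp [-0.0614 -0.      0.2534] F local [ 5.53 -2.45  3.02] yaw 9.71 gap -0.0001
```

```bash
python3 -m handwheel '[[0.0005,0,0,0,0],[0.001,0,0,0,0],[0.0015,0,0,0,0],[0.002,0,0,0,0],[0.002,0,0,0,0]]' >/dev/null
python3 go.py
```

```text
t 12.52 local tcp [-0.0606  0.0004  0.2527] F local [ 5.42 -0.78  1.81] yaw 9.73 gap 0.0002
```

```bash
python3 -m handwheel '[[0.0005,0,0,0,0],[0.001,0,0,0,0],[0.0015,0,0,0,0],[0.002,0,0,0,0],[0.0025,0,0,0,0],[0.003,0,0,0,0],[0.003,0,0,0,0]]' >/dev/null
python3 go.py
```

```text
t 13.1 local tcp [-0.0582  0.0005  0.2524] F local [ 0.49 -0.31 -0.2 ] yaw 9.74 gap 0.0002
```

The force is near zero, so the sear is holding it. I'll back off fully and check by camera.

```bash
python3 -m handwheel '[[0.003,0,0,0,0],[0.008,0,0,0,0],[0.014,0,0,0,0],[0.02,0,0,0,0],[0.025,0,0,0,0],[0.025,0,0,0,0],[0.025,0,0,0,0],[0.025,0,0,0,0],[0.025,0,0,0,0]]' >/dev/null
python3 go.py
python3 - <<'E'
from station import r
import cv2,numpy as np
from h import cloud
s=r.sense();p=r.camera('wrist');cv2.imwrite('pics/w2.png',p['frame'][:,:,::-1])
q=r.camera('scene');cv2.imwrite('pics/s2.png',cv2.resize(q['frame'][140:290,270:450,::-1],None,fx=4,fy=4))
W=cloud(q);P=W[(abs(W[...,0]-.55)<.06)&(abs(W[...,1]-.067)<.025)&(W[...,2]>.112)&(W[...,2]<.13)]
print(len(P),P.mean(0) if len(P) else '')
E
```

```text
t 13.85 local tcp [-0.0331  0.0004  0.2526] F local [-0.65 -0.02 -1.05] yaw 9.73 gap -0.0001
39 [0.58590358 0.06349792 0.12275038]
```

View pics/s2.png

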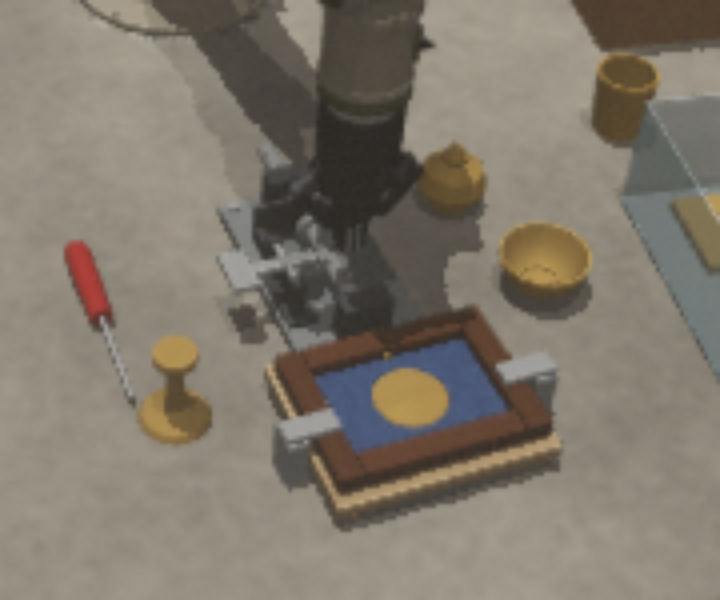

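In the scene view the gripper is at (350,200) and the post is hidden behind it, no longer at its old place (347,215 in the first crop). With zero force on the fingers, that means it is cocked. Next I move to the trip pad.

```bash
python3 -m handwheel '[[0,0,-0.03,0,0],[0,0,-0.06,0,0],[0,0.02,-0.06,0,0],[0,0.05,-0.06,0,0],[-0.01,0.08,-0.06,0,0],[-0.0224,0.0974,-0.06,0,0],[-0.0224,0.0974,-0.06,0,0],[-0.0224,0.0974,-0.06,0,0],[-0.0224,0.0974,-0.06,0,0]]' >/dev/null
python3 go.py -0.0555 -0.097 0.246
python3 - <<'E'
from station import r
import cv2,numpy as np
p=r.camera('wrist');cv2.imwrite('pics/w3.png',p['frame'][:,:,::-1])
E
```

```text
t 14.7 local tcp [-0.055  -0.0964  0.3128] F local [ 0.17 -0.39 -0.4 ] yaw 9.75 gap 0.0002
tool shift [-0.0006  0.0006  0.0668]
```

View pics/w3.png

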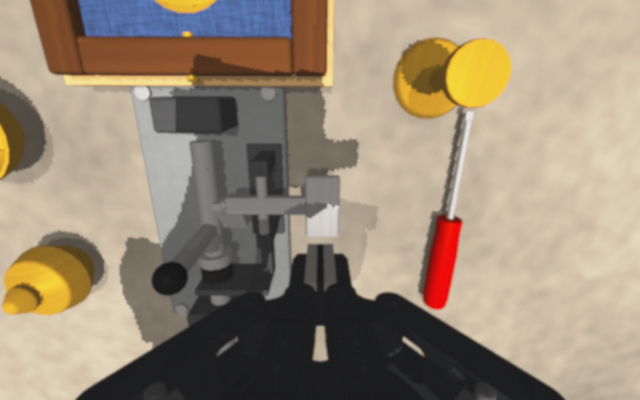

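The wrist view shows the post cocked back, with its ball at (170,278). The pad at (322,205) lies straight under the fingers.

```bash
python3 -m handwheel '[[-0.0005,0.0006,0.03,0,0],[-0.0005,0.0006,0.055,0,0],[-0.0005,0.0006,0.068,0,0],[-0.0005,0.0006,0.072,0,0],[-0.0005,0.0006,0.076,0,0],[-0.0005,0.0006,0.08,0,0],[-0.0005,0.0006,0.084,0,0],[-0.0005,0.0006,0.087,0,0],[-0.0005,0.0006,0.089,0,0],[-0.0005,0.0006,0.089,0,0]]' >/dev/null
python3 go.py
python3 -m handwheel '[[0,0,0.001,0,0],[0,0,0.002,0,0],[0,0,0.003,0,0],[0,0,0.003,0,0]]' >/dev/null
python3 go.py
```

```text
t 15.58 local tcp [-0.0553 -0.0974  0.2238] F local [-0.32  0.92  2.7 ] yaw 9.75 gap 0.0003
t 15.92 local tcp [-0.0553 -0.0975  0.222 ] F local [-3.16  1.4  18.49] yaw 9.74 gap -0.0
```

It is at the hard stop, so lift off and look.

```bash
python3 -m handwheel '[[0,0,-0.005,0,0],[0,0,-0.02,0,0],[0,0,-0.05,0,0],[0,0,-0.09,0,0],[0,0,-0.09,0,0],[0,0,-0.09,0,0]]' >/dev/null
python3 go.py
python3 - <<'E'
from station import r
import cv2,numpy as np
p=r.camera('wrist');cv2.imwrite('pics/w4.png',p['frame'][:,:,::-1])
E
```

```text
t 16.42 local tcp [-0.0553 -0.0979  0.3128] F local [-0.43  0.59 -0.33] yaw 9.71 gap 0.0002
```

View pics/w4.png

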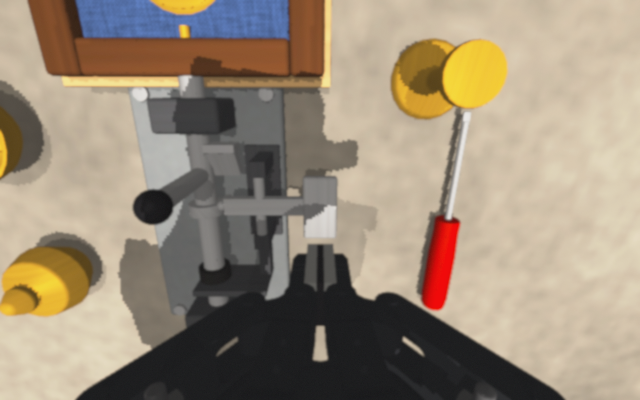

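The striker has fired: the post's ball is now at (153,206) and the nose is against the frame's edge at (190,78). I'll measure the draw.

```bash
python3 - <<'E'
from station import r
import numpy as np
from h import cloud
o=np.array([.6126,.0739]);a=np.radians(9.7);R=np.array([[np.cos(a),-np.sin(a)],[np.sin(a),np.cos(a)]])
old={n:cloud(np.load(f'pics/{n}1.npz')) for n in('top','scene')}
for n in('top','scene'):
    for tag,W in(('old',old[n]),('new',cloud(r.camera(n)))):
        L=(W[...,:2]-o)@R;m=(abs(L[...,1])<.014)&(L[...,0]>-.1)&(L[...,0]<-.015)&(W[...,2]>.108)&(W[...,2]<.132)
        print(n,tag,m.sum(),L[m].mean(0).round(4) if m.any() else '')
E
```

```text
top old 45 [-0.0403 -0.0001]
top new 41 [-0.035   0.0002]
scene old 29 [-0.0325 -0.0053]
scene new 28 [-0.0263 -0.0054]
```

```bash
python3 -c "
from station import r
print(r.close_job())"
```

```text
the job is handed in; nothing more can be done
None
```

The striker was drawn until the sear held it, then released and fired with the trip pad. Depth readings put the post about 5 mm further forward than at the start, so the draw is about 0 and the pin should be flush. The highest finger force I read on the post was about 14 N, no bystander was touched that I could see, and the job was handed in at about 16.5 s (no verdict was returned).

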